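Slide the bust into its recess on the display board

TASK

The bust on the wide round base has to sit in the wide round recess in the middle of the display board. Its glue is still soft, so do not lift it: slide it across the board, keeping it on the surface, until it is over the recess and drops in, then leave it standing upright, flat on the recess floor. Leave the small figure and the paint jar on the board where they stand.

Things in the scene. Friction and masses are not known exactly. Their poses are not given: they have to be found in the camera images.
- bust_center (a point): Centre, half-way up, of the loose bust (about 0.16 kg), 70 mm high: grey head and torso on a dark wooden disc 64 mm across, 8 mm thick. Torso a round column 36 mm across from 18 to 46 mm above the underside; head about 30 mm across. Stands upright on the board, 95 to 140 mm from the wide recess's centre towards the board's -y, +y or +x edge, nothing between. z is up.
- recess (a point): Centre of the mouth, level with the board's top, of the wide round recess mid-board: 84 mm across, 10 mm deep, flat dark floor. Plywood board 280 mm (x) by 380 mm (y), 24 mm thick, fixed to the table; this frame's x and y run along its edges, z is up. A narrow recess, 48 mm across, lies 90 mm off towards the board's -x edge: the bust does not fit it.
- figure_center (a point): Centre, half-way up, of a loose small standing figure in grey resin with legs and arms, 60 mm high, on a dark disc 40 mm across; stands on the board, to be left alone. It takes another of those three places.
- jar_center (a point): Centre, half-way up, of a loose plain grey paint jar with a white cap, 38 mm across, 45 mm high; stands on the board, to be left alone. It takes the remaining place.
There are look-alikes about, which are no part of the job. What is shaped like the part that bears bust_center but blue or green is not meant.

How it is judged:
By the outcome, as a careful person would: the job done as asked, in the order asked, and still so for the second after the job is handed in, with the robot touching nothing.
It also fails if it takes over 38 s, if anything falls off the work surface, if the arm or the gripper's body presses on something with over 40 N, if the wrist force passes 120 N, or if a joint passes its speed limit or range.

ROBOT

A 7-joint arm with a two-finger parallel gripper is mounted at the origin on the work surface. World frame = base frame: x ahead of the robot, y to its left, z up, the work surface at z = 0. Lengths are in m, angles in rad, forces in N, time in s.
With the tool pointing down it reaches from about 0.4 to 0.875 m from the base axis. Payload 6.5 kg.
Tool frame: the origin (TCP) lies midway between the tips of the shut fingers; the grasp point (between the pads) lies 19 mm behind it; z points along the fingers, y is the direction in which the jaws open and shut (so a half turn about z gives the same grasp; the last joint's range is limited). The gripper opens to 85 mm and grips with 20 to 120 N. Pads are 22 mm wide; open, the fingers measure 114 mm over their backs; the gripper's body (76 mm by 85 mm) begins 54 mm behind the grasp point. The pads swing forward as they close: fully open they stand 13 mm farther back than shut.
Start: joints at [1.106, 0.536, -0.004, 1.538, 0.003, 1.067, -0.071], TCP at [0.252, -0.599, 0.231] pointing down, gripper open.
Joint ranges: [-2.7, 2.7], [-0.37, 2.16], [-1.27, 1.26], [0.24, 2.4], [-1.31, 4.45], [0.19, 1.91], [-2.76, 2.76]. Speed limits (rad/s): [2.39, 2.39, 3.14, 3.14, 3.14, 3.14, 3.14].

INTERFACE

Orientations are given as a rotation vector (axis times angle).
In Python, from bench import state, viewer, r gives the robot as it stands.
- The arm moves only by the tool jog_arm, never from a script. Its argument "rows" is a list of rows, each an object with "turn": the turn, a rotation vector about the tool's x, y, z in rad, a list of three; "translation": the shift along the tool's x, y, z in m, a list of three; "grip": the closure in counts, from 0 (fully open) to 255 (shut). In form: [{"turn": [ax, ay, az], "translation": [dx, dy, dz], "grip": grip}, ...]. A call has 1 to 10 rows; each row shifts and turns the commanded pose from where the row before left it, along the tool's axes as they then stand; what a row does not reach is not made up. A row lasts 1/12 s, in which the tool goes at most 41.7 mm and 7.16 degrees, less where a joint would pass 70% of its speed; a pose out of reach is approached as far as the arm can. A call is refused whole if a number of a shift passes 0.0417 or a number of a turn 0.125, either way. A call with a gripper value outside its range is refused whole. The fingers move at their own pace and stop on an object; "force" is the grip in N (left out, the last holds). Time passes only in rows, so rows that do not move let the fingers close. It gives the time, the measured TCP pose, the force and the opening at its end, in the units of the state.
- state(): the state, without advancing time (a new reading comes with each control period).
- viewer.capture(name): name is "scene" or "top" or "wrist"; returns the picture (384x512x3 uint8, red, green, blue); there is no depth.
- viewer.calibration(name): a dict with "fx", "fy", "cx", "cy" (pixels), "xyz" and "orientation" of the camera in the world; the wrist camera has in their place "mount" (4x4, takes a point from camera to tool coordinates, whose origin is the TCP and whose axes are the flange's). Camera axes: x right, y up, looking along -z (the intrinsics and any distortion apply to the point x, -y, -z); pixel columns grow to the right and rows downward; lengths in m; the calibration is good to about 2 mm. A picture is of the moment at which its call begins: read the wrist's pose just before it. calibration takes no time and is no camera call.
- r.job_done(): hands the job in, once; it reports no verdict.
The state is a dict: "time": time; "joint_pos": joint angles; "joint_vel": joint speeds; "effort": joint torques, N m; "position": TCP position; "orientation": TCP orientation; "contact_force": force on the tool from outside, world axes, zero at the start; "torque": the same for the moment, N m; "width": finger opening in m.
Only numpy, scipy, OpenCV 4.12 (cv2) and the standard library are available. Lean on these libraries where they do the work, as an engineer would, in place of code of your own. Each camera call takes 0.05 s, during which the arm holds its last target. There are 200 camera calls.

## Working session

There is one attempt and no reset: what is moved stays moved. The work goes in short steps, Python scripts to look and compute and a tool call to move; the robot and the scene stay as the last step left them, time stands still between calls to the robot, and variables do not carry over. Pictures are saved under pics/ and viewed, about 8 in all and at most 12, crops included, and the job is handed in when it is done.

Besides the shell and the picture viewer there is one more tool, called after ">>>" by a JSON object that holds its "op" and its "data", one argument or row to a line. jog_arm: Moves the arm, as the interface text tells. Its arguments: {"type":"object","properties":{"rows":{"type":"array","items":{"type":"object","properties":{"turn":{"type":"array","items":{"type":"number"}},"translation":{"type":"array","items":{"type":"number"}},"grip":{"type":"number"}}}},"force":{"type":"number"}},"required":["rows"]}

```bash
mkdir -p pics
cat > h.py <<'E'
import numpy as np, cv2
from scipy.spatial.transform import Rotation as R
from bench import state, viewer, r
def rot(o):
    o=np.array(o,float)
    if o.shape==(3,3): return o
    return (R.from_rotvec(o) if o.size==3 else R.from_quat(o)).as_matrix()
def cam(name,st=None):
    c=viewer.calibration(name)
    if name=='wrist':
        T=np.eye(4);T[:3,:3]=rot(st['orientation']);T[:3,3]=st['position']
        T=T@np.array(c['mount']);return c,T[:3,:3],T[:3,3]
    return c,rot(c['orientation']),np.array(c['xyz'])
def ray(name,px,z,st=None):
    c,Rm,p=cam(name,st);px=np.atleast_2d(px).astype(float)
    d=np.c_[(px[:,0]-c['cx'])/c['fx'],-(px[:,1]-c['cy'])/c['fy'],-np.ones(len(px))]@Rm.T
    return p+d*((z-p[2])/d[:,2])[:,None]
def proj(name,P,st=None):
    c,Rm,p=cam(name,st);q=(np.atleast_2d(P)-p)@Rm
    return np.c_[c['cx']+c['fx']*q[:,0]/-q[:,2],c['cy']-c['fy']*q[:,1]/-q[:,2]]
E
python3 - <<'E'
from h import *
s=state();print(s)
for n in('scene','top','wrist'):
    print(n,viewer.calibration(n))
a=viewer.capture('scene');b=viewer.capture('top')
cv2.imwrite('pics/scene.png',a[...,::-1]);cv2.imwrite('pics/top.png',b[...,::-1])
E
```

```text
{'time': 0.0, 'joint_pos': array([ 1.10579049,  0.537197  , -0.00442246,  1.53884817,  0.00262139,
        1.06729971, -0.07119905]), 'joint_vel': array([ 2.89845312e-04, -7.12330542e-05, -5.56932006e-04,  1.17141609e-03,
       -3.94682796e-04, -5.68529325e-04, -2.71475523e-04]), 'effort': array([-1.71585825e-04, -5.83422911e+01,  1.04857273e+00, -2.59100407e+01,
        1.23163790e-02,  9.66846419e-03, -1.18370696e-05]), 'position': array([ 0.2521337 , -0.59843114,  0.230403  ]), 'orientation': array([-3.07767891e+00, -6.22074450e-01,  7.79585709e-04]), 'contact_force': array([-0.29106668, -0.19749405,  0.03509162]), 'torque': array([0.06177362, 0.00113153, 0.01076954]), 'width': 0.08558822810209724}
scene {'fx': 493.70669014392314, 'fy': 493.70669014392314, 'cx': 254.11823409866216, 'cy': 181.7991433198915, 'xyz': array([1.35996945, 0.0787305 , 0.76065829]), 'orientation': array([0.63861487, 0.64345064, 1.53318302])}
top {'fx': 447.7816509810552, 'fy': 447.7816509810552, 'cx': 252.16066546638788, 'cy': 189.6410742271002, 'xyz': array([0.57697794, 0.03957972, 1.04007315]), 'orientation': array([ 0.0771423 , -0.04598758, -1.54236187])}
wrist {'fx': 326.93568640915504, 'fy': 326.93568640915504, 'cx': 257.7155724711249, 'cy': 189.7099518369991, 'mount': array([[-5.55329027e-04,  9.59102520e-01,  2.83058383e-01,
         7.20175892e-02],
       [ 9.99999844e-01,  5.47665319e-04,  1.06203369e-04,
        -1.66289659e-04],
       [-5.31613411e-05,  2.83058398e-01, -9.59102675e-01,
        -1.41266798e-01],
       [ 0.00000000e+00,  0.00000000e+00,  0.00000000e+00,
         1.00000000e+00]])}
```

View pics/scene.png

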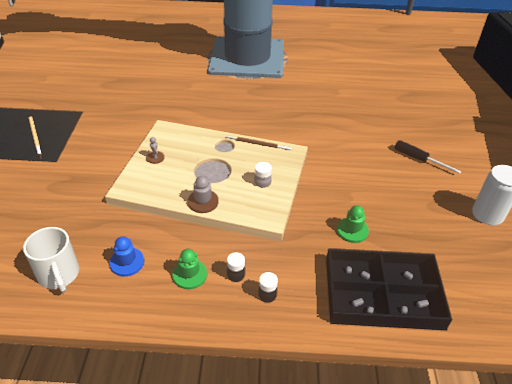

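View pics/top.png

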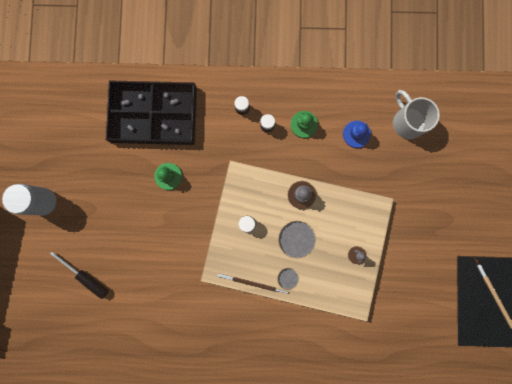

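The top view shows the bust at about (302,195), the recess at (297,240), the figure at (358,256) and the jar at (247,225). The bust stands on the far (+x) side, so I need to pull it towards the robot. Next I'll measure.

```bash
cat > m.py <<'E'
from h import *
def measure(b):
    hsv=cv2.cvtColor(b,cv2.COLOR_RGB2HSV)
    out={}
    # board: bright, yellow-ish
    m=((hsv[...,2]>165)&(hsv[...,0]>12)&(hsv[...,0]<30)&(hsv[...,1]>50)).astype(np.uint8)
    m=cv2.morphologyEx(m,cv2.MORPH_OPEN,np.ones((3,3)))
    cs,_=cv2.findContours(m,cv2.RETR_EXTERNAL,cv2.CHAIN_APPROX_NONE)
    c=max(cs,key=cv2.contourArea); rect=cv2.minAreaRect(c)
    out['board']=cv2.boxPoints(rect)
    bd=np.zeros_like(m);cv2.fillPoly(bd,[cv2.convexHull(c)],1)
    h=(bd&(1-m)).astype(np.uint8)
    h=cv2.morphologyEx(h,cv2.MORPH_OPEN,np.ones((3,3)))
    cs,_=cv2.findContours(h,cv2.RETR_EXTERNAL,cv2.CHAIN_APPROX_NONE)
    out['blobs']=[cv2.fitEllipse(k) for k in cs if cv2.contourArea(k)>80 and len(k)>5]
    return out,h
E
python3 - <<'E'
from m import *
b=cv2.imread('pics/top.png')[...,::-1].copy()
o,h=measure(b)
print(ray('top',o['board'],.024).round(4))
for e in o['blobs']: print(np.round(e[0],1),np.round(e[1],1),ray('top',e[0],.024)[0].round(4),ray('top',e[0],.032)[0].round(4))
s=state();Rm=rot(s['orientation']);print(Rm.round(3))
v=b[140:330,190:410]; v=cv2.resize(v,None,fx=3,fy=3,interpolation=cv2.INTER_CUBIC)
cv2.imwrite('pics/topc.png',v[...,::-1])
E
```

```text
[[ 0.446   0.1733  0.024 ]
 [ 0.7258  0.1173  0.024 ]
 [ 0.646  -0.2628  0.024 ]
 [ 0.3716 -0.2001  0.024 ]]
[251.9 270.2] [29.1 98.7] [0.4754 0.0564 0.024 ] [0.4762 0.0563 0.032 ]
[359.8 256.7] [16.6 29.6] [ 0.5127 -0.1843  0.024 ] [ 0.5132 -0.1825  0.032 ]
[296.3 239.1] [36.  36.4] [ 0.5478 -0.0417  0.024 ] [ 0.548 -0.041  0.032]
[252.5 226.9] [16.4 32.3] [0.5723 0.0578 0.024 ] [0.5724 0.0576 0.032 ]
[304.7 196.4] [26.5 39. ] [ 0.6446 -0.0586  0.024 ] [ 0.6441 -0.0578  0.032 ]
[[ 0.921  0.388 -0.001]
 [ 0.388 -0.921  0.001]
 [-0.    -0.002 -1.   ]]
```

View pics/topc.png

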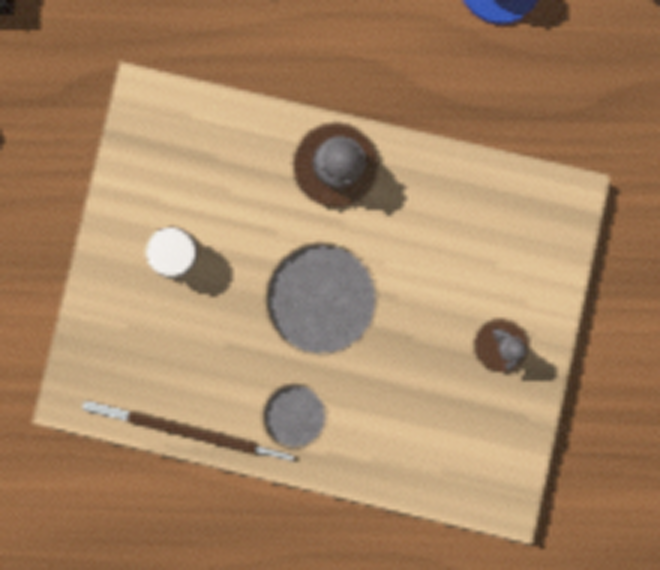

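The crop shows the bust disc centred at about (335,166) in crop pixels and the recess mouth at about (322,298). The corridor between them is clear.

Run:
```python
from h import *
rc=ray('top',[297.2,239.5],.024)[0];bu=ray('top',[301.8,195.5],.032)[0]
d=(rc-bu)[:2];L=np.linalg.norm(d);print(rc,bu,d,L,np.degrees(np.arctan2(-d[1],-d[0])))
s=state();Rm=rot(s['orientation'])
g=np.array([bu[0],bu[1],.21])
print('tool delta',Rm.T@(g-s['position']))
```

```text
[ 0.54691776 -0.0436626   0.024     ] [ 0.64595053 -0.05133951  0.032     ] [-0.09903277  0.00767691] 0.09932987901428615 -4.432639736525479
tool delta [ 0.57536964 -0.35121226  0.020962  ]
```

>>> {"op": "jog_arm", "data": {
  "rows": [
    {"translation": [0.034, -0.021, 0], "turn": [0, 0, 0], "grip": 0},
    {"translation": [0.034, -0.021, 0], "turn": [0, 0, 0], "grip": 0},
    {"translation": [0.034, -0.021, 0], "turn": [0, 0, 0], "grip": 0},
    {"translation": [0.034, -0.021, 0], "turn": [0, 0, 0], "grip": 0},
    {"translation": [0.034, -0.021, 0], "turn": [0, 0, 0], "grip": 0},
    {"translation": [0.034, -0.021, 0], "turn": [0, 0, 0], "grip": 0},
    {"translation": [0.034, -0.021, 0], "turn": [0, 0, 0], "grip": 0},
    {"translation": [0.034, -0.021, 0], "turn": [0, 0, 0], "grip": 0},
    {"translation": [0.034, -0.021, 0], "turn": [0, 0, 0], "grip": 0}
  ],
  "force": 20
}}

```text
time: 0.85
position: [0.4615, -0.3041, 0.2311]
orientation: [-3.079, -0.622, 0.001]
contact_force: [0.7, -0.4, -0.1]
width: 0.0855
```

>>> {"op": "jog_arm", "data": {
  "rows": [
    {"translation": [0.034, -0.021, 0], "turn": [0, 0, 0], "grip": 0},
    {"translation": [0.034, -0.021, 0], "turn": [0, 0, 0], "grip": 0},
    {"translation": [0.034, -0.021, 0], "turn": [0, 0, 0], "grip": 0},
    {"translation": [0.034, -0.021, 0], "turn": [0, 0, 0], "grip": 0},
    {"translation": [0.034, -0.021, 0], "turn": [0, 0, 0], "grip": 0},
    {"translation": [0.034, -0.021, 0], "turn": [0, 0, 0], "grip": 0},
    {"translation": [0.034, -0.021, 0], "turn": [0, 0, 0], "grip": 0},
    {"translation": [0.034, -0.015, 0], "turn": [0, 0, 0], "grip": 0}
  ]
}}

```text
time: 1.52
position: [0.649, -0.0479, 0.2309]
orientation: [-3.078, -0.625, 0.001]
contact_force: [0.5, -1.0, 0.5]
width: 0.0854
```

>>> {"op": "jog_arm", "data": {
  "rows": [
    {"translation": [0, 0, 0], "turn": [0, 0, -0.11], "grip": 0},
    {"translation": [0, 0, 0], "turn": [0, 0, -0.11], "grip": 0},
    {"translation": [0, 0, 0], "turn": [0, 0, -0.11], "grip": 0},
    {"translation": [0, 0, 0], "turn": [0, 0, -0.11], "grip": 0},
    {"translation": [0, 0, 0], "turn": [0, 0, -0.11], "grip": 0},
    {"translation": [0, 0, 0], "turn": [0, 0, -0.11], "grip": 0},
    {"translation": [0, 0, 0], "turn": [0, 0, -0.11], "grip": 0},
    {"translation": [0, 0, 0], "turn": [0, 0, -0.11], "grip": 0},
    {"translation": [0, 0, 0], "turn": [0, 0, -0.11], "grip": 0},
    {"translation": [0, 0, 0], "turn": [0, 0, -0.105], "grip": 0}
  ]
}}

```text
time: 2.35
position: [0.6484, -0.0512, 0.2308]
orientation: [-2.299, -2.14, 0.001]
contact_force: [0.7, 0.1, 0.6]
width: 0.0855
```

>>> {"op": "jog_arm", "data": {
  "rows": [
    {"translation": [0, 0, 0], "turn": [0, 0, 0], "grip": 0},
    {"translation": [0, 0, 0], "turn": [0, 0, 0], "grip": 0}
  ]
}}

```text
time: 2.52
position: [0.6484, -0.0512, 0.2308]
orientation: [-2.308, -2.13, 0.001]
contact_force: [-1.4, 0.4, 0.1]
width: 0.0852
```

Run:
```python
from h import *
s=state();a=viewer.capture('wrist');np.savez('w1.npz',a=a,p=s['position'],o=s['orientation'])
print(s['time'],s['position'],rot(s['orientation']).round(3),s['joint_pos'].round(2),s['contact_force'])
print(proj('wrist',[[.6460,-.0513,.032],[.5469,-.0437,.024]],s))
cv2.imwrite('pics/w1.png',a[...,::-1])
```

```text
2.5167 [ 0.64844035 -0.0512252   0.23082158] [[ 0.08   0.997 -0.001]
 [ 0.997 -0.08   0.   ]
 [ 0.    -0.001 -1.   ]] [ 0.3   0.58 -0.43  1.52  0.25  1.11 -0.26] [-1.35705394  0.39201226  0.13317893]
[[255.64058411 164.43077455]
 [164.03900384 163.2643124 ]]
```

View pics/w1.png

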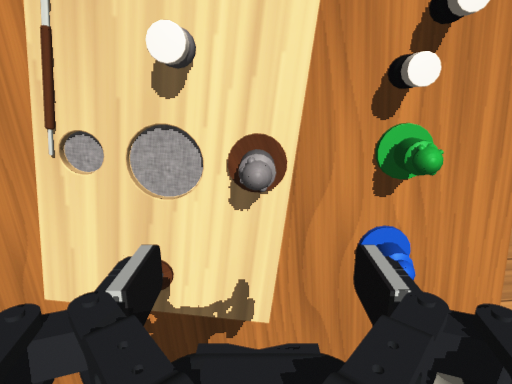

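The wrist view shows the recess mouth centred at about (165,161) and the bust disc at about (257,164). Both are within 2 px of the prediction, so I can descend with the jaws along the slide direction.

>>> {"op": "jog_arm", "data": {
  "rows": [
    {"translation": [0, 0, 0.03], "turn": [0, 0, 0], "grip": 0},
    {"translation": [0, 0, 0.03], "turn": [0, 0, 0], "grip": 0},
    {"translation": [0, 0, 0.03], "turn": [0, 0, 0], "grip": 0},
    {"translation": [0, 0, 0.03], "turn": [0, 0, 0], "grip": 0},
    {"translation": [0, 0, 0.03], "turn": [0, 0, 0], "grip": 0},
    {"translation": [0, 0, 0.02], "turn": [0, 0, 0], "grip": 0},
    {"translation": [0, 0, 0.018], "turn": [0, 0, 0], "grip": 0},
    {"translation": [0, 0, 0], "turn": [0, 0, 0], "grip": 0}
  ]
}}

```text
time: 3.23
position: [0.6457, -0.0511, 0.0392]
orientation: [-2.304, -2.129, 0.008]
contact_force: [-0.4, -0.2, 0.2]
width: 0.0855
```

>>> {"op": "jog_arm", "data": {
  "rows": [
    {"translation": [0, 0, 0], "turn": [0, 0, 0], "grip": 50},
    {"translation": [0, 0, 0], "turn": [0, 0, 0], "grip": 80},
    {"translation": [0, 0, 0], "turn": [0, 0, 0], "grip": 100},
    {"translation": [0, 0, 0], "turn": [0, 0, 0], "grip": 100},
    {"translation": [0, 0, 0], "turn": [0, 0, 0], "grip": 100}
  ]
}}

```text
time: 3.65
position: [0.6494, -0.0512, 0.0444]
orientation: [2.305, 2.133, 0.002]
contact_force: [-1.1, -0.6, 0.0]
width: 0.0516
```

Run:
```python
from h import *
s=state();a=viewer.capture('wrist')
b=viewer.capture('scene')
print(s['time'],s['position'],s['width'],s['contact_force'])
b=cv2.resize(b[130:250,120:320],(640,384),interpolation=cv2.INTER_CUBIC)
v=np.vstack([a[100:300],np.zeros((4,512,3),np.uint8),cv2.resize(b,(512,307))])
cv2.imwrite('pics/w2.png',v[...,::-1])
```

```text
3.65 [ 0.64944987 -0.05116431  0.04443804] 0.05159622093486778 [-1.08141437 -0.63995542  0.01455795]
```

View pics/w2.png

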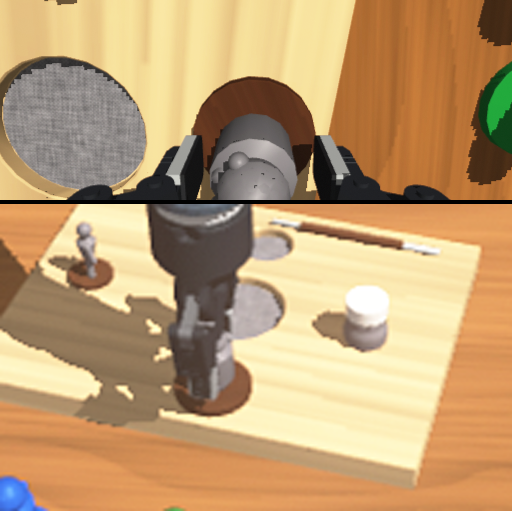

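The jaws straddle the torso, which sits roughly mid-gap in the wrist view at (255,150). I'll lower a little and narrow them to a loose cage of about 40 mm.

>>> {"op": "jog_arm", "data": {
  "rows": [
    {"translation": [0, 0, 0.003], "turn": [0, 0, 0], "grip": 100},
    {"translation": [0, 0, 0.003], "turn": [0, 0, 0], "grip": 100},
    {"translation": [0, -0.001, 0.002], "turn": [0, 0, 0], "grip": 115},
    {"translation": [0, 0, 0], "turn": [0, 0, 0], "grip": 125},
    {"translation": [0, 0, 0], "turn": [0, 0, 0], "grip": 132},
    {"translation": [0, 0, 0], "turn": [0, 0, 0], "grip": 132},
    {"translation": [0, 0, 0], "turn": [0, 0, 0], "grip": 132}
  ]
}}

```text
time: 4.33
position: [0.6478, -0.051, 0.0353]
orientation: [2.305, 2.134, 0.0]
contact_force: [-0.1, 0.4, -0.7]
width: 0.0409
```

>>> {"op": "jog_arm", "data": {
  "rows": [
    {"translation": [0, -0.002, 0], "turn": [0, 0, 0], "grip": 132},
    {"translation": [0, -0.004, 0], "turn": [0, 0, 0], "grip": 132},
    {"translation": [0, -0.005, 0], "turn": [0, 0, 0], "grip": 132},
    {"translation": [0, -0.005, 0], "turn": [0, 0, 0], "grip": 132},
    {"translation": [0, -0.005, 0], "turn": [0, 0, 0], "grip": 132},
    {"translation": [0, -0.005, 0], "turn": [0, 0, 0], "grip": 132},
    {"translation": [0, -0.005, 0], "turn": [0, 0, 0], "grip": 132},
    {"translation": [0, -0.005, 0], "turn": [0, 0, 0], "grip": 132},
    {"translation": [0, -0.004, 0], "turn": [0, 0, 0], "grip": 132},
    {"translation": [0, 0, 0], "turn": [0, 0, 0], "grip": 132}
  ]
}}

```text
time: 5.17
position: [0.6068, -0.0479, 0.0352]
orientation: [-2.305, -2.134, 0.001]
contact_force: [-0.1, -0.1, 0.6]
width: 0.041
```

Run:
```python
from h import *
s=state();a=viewer.capture('wrist')
b=viewer.capture('scene')
print(s['time'],s['position'],s['width'],s['contact_force'])
b=cv2.resize(b[130:250,120:320],(512,307),interpolation=cv2.INTER_CUBIC)
v=np.vstack([a[100:300],np.zeros((4,512,3),np.uint8),b])
cv2.imwrite('pics/w3.png',v[...,::-1])
```

```text
5.1667 [ 0.60675104 -0.04788609  0.03521833] 0.04100170292309396 [-0.06018756 -0.12614022  0.55480426]
```

View pics/w3.png

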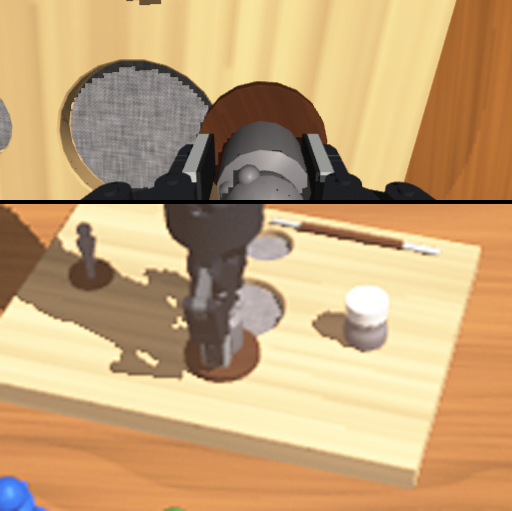

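The bust is upright on the board against the trailing finger. Its disc top is at about (263,182) and the recess is ahead on line, so I continue.

>>> {"op": "jog_arm", "data": {
  "rows": [
    {"translation": [0, -0.003, 0], "turn": [0, 0, 0], "grip": 132},
    {"translation": [0, -0.004, 0], "turn": [0, 0, 0], "grip": 132},
    {"translation": [0, -0.004, 0], "turn": [0, 0, 0], "grip": 132},
    {"translation": [0, -0.004, 0], "turn": [0, 0, 0], "grip": 132},
    {"translation": [0, -0.004, 0], "turn": [0, 0, 0], "grip": 132},
    {"translation": [0, -0.004, 0], "turn": [0, 0, 0], "grip": 132},
    {"translation": [0, -0.004, 0], "turn": [0, 0, 0], "grip": 132},
    {"translation": [0, -0.004, 0], "turn": [0, 0, 0], "grip": 132},
    {"translation": [0, -0.004, 0], "turn": [0, 0, 0], "grip": 132},
    {"translation": [0, -0.004, 0], "turn": [0, 0, 0], "grip": 132}
  ]
}}

```text
time: 6.1
position: [0.5682, -0.0449, 0.0352]
orientation: [-2.305, -2.134, 0.001]
contact_force: [0.4, -0.8, -0.8]
width: 0.041
```

>>> {"op": "jog_arm", "data": {
  "rows": [
    {"translation": [0, -0.004, 0], "turn": [0, 0, 0], "grip": 132},
    {"translation": [0, -0.004, 0], "turn": [0, 0, 0], "grip": 132},
    {"translation": [0, -0.004, 0], "turn": [0, 0, 0], "grip": 132},
    {"translation": [0, -0.004, 0], "turn": [0, 0, 0], "grip": 132},
    {"translation": [0, -0.003, 0], "turn": [0, 0, 0], "grip": 132},
    {"translation": [0, -0.002, 0], "turn": [0, 0, 0], "grip": 132},
    {"translation": [0, 0, 0], "turn": [0, 0, 0], "grip": 132},
    {"translation": [0, 0, 0], "turn": [0, 0, 0], "grip": 132}
  ]
}}

```text
time: 6.77
position: [0.548, -0.0433, 0.0353]
orientation: [-2.305, -2.134, 0.0]
contact_force: [-0.8, 0.1, 0.4]
width: 0.0412
```

Run:
```python
from h import *
s=state();a=viewer.capture('wrist')
b=viewer.capture('scene')
print(s['time'],s['position'],s['width'],s['contact_force'])
b=cv2.resize(b[130:250,120:320],(512,307),interpolation=cv2.INTER_CUBIC)
v=np.vstack([a[100:300],np.zeros((4,512,3),np.uint8),b])
cv2.imwrite('pics/w4.png',v[...,::-1])
```

```text
6.7667 [ 0.54795187 -0.04332186  0.03532831] 0.041219596214155045 [-0.79927371  0.12249149  0.35903057]
```

View pics/w4.png

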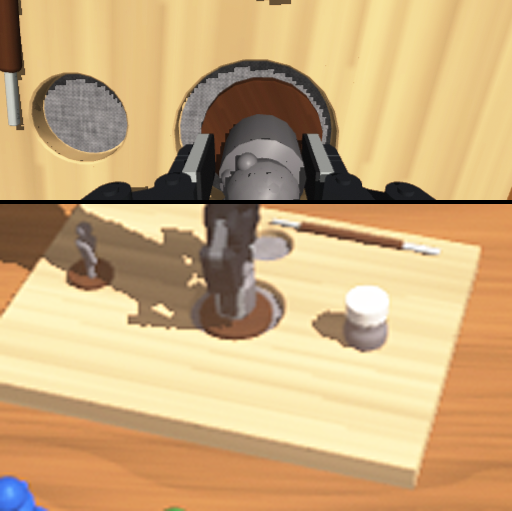

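The disc now lies inside the mouth, with recess floor visible to its left, above and right, centred at about (262,240) in the full picture. I'll open the jaws and retreat upwards.

>>> {"op": "jog_arm", "data": {
  "rows": [
    {"translation": [0, 0, 0], "turn": [0, 0, 0], "grip": 110},
    {"translation": [0, 0, 0], "turn": [0, 0, 0], "grip": 80},
    {"translation": [0, 0, 0], "turn": [0, 0, 0], "grip": 40},
    {"translation": [0, 0, 0], "turn": [0, 0, 0], "grip": 0},
    {"translation": [0, 0, 0], "turn": [0, 0, 0], "grip": 0},
    {"translation": [0, 0, 0], "turn": [0, 0, 0], "grip": 0},
    {"translation": [0, 0, 0], "turn": [0, 0, 0], "grip": 0}
  ]
}}

```text
time: 7.45
position: [0.548, -0.0433, 0.0353]
orientation: [-2.305, -2.134, 0.0]
contact_force: [0.1, -0.0, 0.0]
width: 0.0849
```

>>> {"op": "jog_arm", "data": {
  "rows": [
    {"translation": [0, 0, -0.01], "turn": [0, 0, 0], "grip": 0},
    {"translation": [0, 0, -0.02], "turn": [0, 0, 0], "grip": 0},
    {"translation": [0, 0, -0.03], "turn": [0, 0, 0], "grip": 0},
    {"translation": [0, 0, -0.03], "turn": [0, 0, 0], "grip": 0},
    {"translation": [0, 0, -0.03], "turn": [0, 0, 0], "grip": 0},
    {"translation": [0, 0, -0.03], "turn": [0, 0, 0], "grip": 0},
    {"translation": [0, 0, -0.03], "turn": [0, 0, 0], "grip": 0},
    {"translation": [0, 0, 0], "turn": [0, 0, 0], "grip": 0},
    {"translation": [0, 0, 0], "turn": [0, 0, 0], "grip": 0}
  ]
}}

```text
time: 8.2
position: [0.5492, -0.0433, 0.2176]
orientation: [2.303, 2.132, 0.004]
contact_force: [0.2, -0.2, -0.4]
width: 0.0854
```

Run:
```python
from h import *
s=state();a=viewer.capture('wrist')
b=viewer.capture('scene')
print(s['time'],s['position'],s['width'],s['contact_force'])
p=[[.548,-.042,.022],[.548,-.042,.084]]
print(proj('wrist',p,s),proj('scene',p))
b=cv2.resize(b[130:250,120:320],(512,307),interpolation=cv2.INTER_CUBIC)
v=np.vstack([a[60:340],np.zeros((4,512,3),np.uint8),b])
cv2.imwrite('pics/w5.png',v[...,::-1])
```

```text
8.2 [ 0.54920207 -0.04334799  0.21764344] 0.08544304867689322 [ 0.16073844 -0.15839132 -0.42816288]
[[255.72256959 163.55520726]
 [255.63755524 178.33345348]] [[212.93604016 170.17771685]
 [211.85019832 148.68191971]]
```

View pics/w5.png

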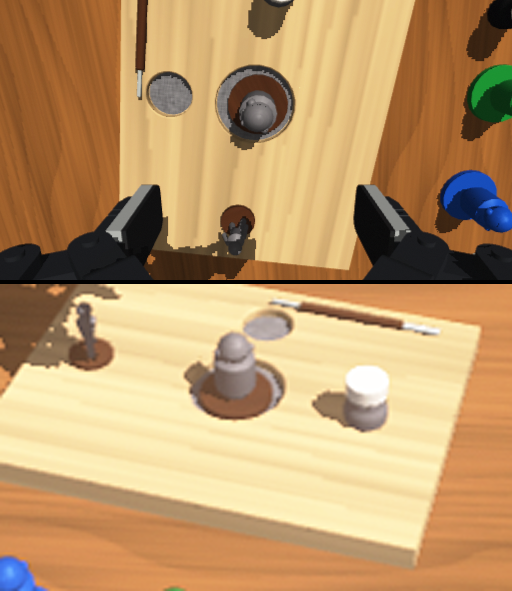

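The bust stands upright in the recess, with its disc at (258,163) and the mouth at (255,163) in the full wrist picture. The figure and jar have not moved. I'll do one enlarged check that it lies flat, with the disc clear of the rim.

Run:
```python
from h import *
s=state();a=viewer.capture('wrist');b=viewer.capture('scene')
hs=cv2.cvtColor(a,cv2.COLOR_RGB2HSV)
m=((hs[...,1]>90)&(hs[...,2]<140)).astype(np.uint8)
m[:110]=0;m[215:]=0;m[:,:215]=0;m[:,300:]=0
c=max(cv2.findContours(m,0,1)[0],key=cv2.contourArea);print(cv2.boundingRect(c))
for cx,cy in((.548,-.042),(.5515,-.042)):
  for rr,z in((.042,.024),(.032,.022)):
    t=np.linspace(0,6.28,100);P=proj('wrist',np.c_[cx+rr*np.cos(t),cy+rr*np.sin(t),0*t+z],s);print(cx,rr,P.min(0).round(1),P.max(0).round(1))
x=cv2.resize(a[115:215,200:310],(550,500),interpolation=cv2.INTER_CUBIC)
cv2.imwrite('pics/w6.png',x[...,::-1])
o=cv2.imread('pics/scene.png')[...,::-1]
for n,(u,v,w,h) in dict(fig=(140,130,30,35),jar=(250,160,25,30)).items(): print(n,np.abs(o[v:v+h,u:u+w].astype(int)-b[v:v+h,u:u+w]).mean())
```

```text
(230, 135, 61, 59)
0.548 0.042 [217.8 123.1] [299.  202.7]
0.548 0.032 [227.7 132.9] [289.1 193.2]
0.5515 0.042 [221.2 122.8] [302.4 202.5]
0.5515 0.032 [231.  132.6] [292.5 193. ]
fig 30.53142857142857
jar 2.7648888888888887
```

View pics/w6.png

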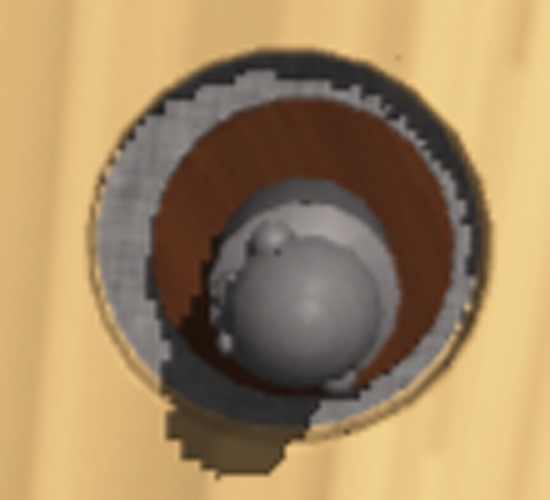

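The enlarged view shows recess floor all the way around the disc, with the disc centred at about (305,245) in the mouth and circular. The disc spans 61×59 px against about 61×60 predicted for a flat disc on the floor.

```bash
python3 -c "
from bench import r
print(r.job_done())"
```

```text
the job is handed in; nothing more can be done
None
```

The bust is in the wide recess, upright and flat on the floor, and I have handed the job in. I caged the torso loosely between the fingers (41 mm gap on the 36 mm column). I then slid it about 100 mm across the board without gripping or lifting it, and it dropped in. The fingers were opened and raised clear after about 8 s of the 38 s allowed.

**Last checks:**
- **Seating:** recess floor shows all the way around the disc. Its outline is 61×59 px, against about 61×60 px predicted for a flat disc on the floor. It sits about 3–4 mm off centre, inside the 10 mm clearance.
- **Upright:** the head is over the base in both the wrist and scene views, to within about 2 px.
- **Forces:** contact-force readings stayed within about 1.5 N.
- **Jar:** its place in the scene picture matches the start picture.
- **Figure:** the same comparison differed clearly here (mean 30.5, against 2.8 for the jar). I put this down to the arm's shadow falling there. By eye it still stands in the same place.

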